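# Uncover the filtration seat and fit the funnel

## Task

One of the three seats on the water filtration unit is closed by a grey cover. First lift that cover off by its knob and set it down, knob up, inside the steel tray; then take the empty amber funnel that stands on the table and stand it upright, fully down in the seat you have just uncovered.

Things in the scene. Friction and masses are not known exactly. Their poses are not given: they have to be found in the camera images.
- cover_knob (a point): Grey plastic cover closing one seat, 0.13 kg. Upright round knob, 26 mm diameter, 42 mm tall, on a flange 82 mm diameter, 5 mm thick; below it a plug, 60 mm diameter, 12 mm deep, loose in the seat's well. This point is in the middle of the knob: 19 mm below its top, 23 mm above the flange's upper face, 40 mm above the plug's underside. z up along the knob.
- funnel_mid (a point): Empty filter funnel on the table, alone: open amber tube, outer diameter 52 mm, wall 3 mm, on a white foot, diameter 60 mm, height 22 mm; 90 mm high in all, 0.14 kg. Not the two like it in the unit's seats, nor the lidded amber jar (100 mm high) in front of the robot between funnel and tray. This point is on its axis half-way up, 45 mm above the underside. z to the rim.
- seat (a point): The seat under the cover, one of three (which one varies) 130 mm apart in a row on the unit; the others hold funnels rising 90 mm above the well floor. White round holder, 92 mm diameter; its well is 74 mm in diameter, 11 mm deep. This point: centre of the well's floor, 80 mm above the table. y along the row, x across it (no upright things within 60 mm), z up.
- tray_floor (a point): Empty steel tray fixed on the table, outside 160 mm (x) by 180 mm (y), walls 25 mm high, 4 mm thick. This point is the centre of its inner floor, 4 mm above the table. The tray lies to one side in front of the robot and the loose funnel to the other; which side varies.

How it is judged:
On the way:
1. the cover stands knob up inside the tray, let go (x of cover_knob in the frame of tray_floor between -0.05 and 0.05 m and y of cover_knob in the frame of tray_floor between -0.06 and 0.06 m and z of cover_knob in the frame of tray_floor below 0.047 m and angle between cover_knob's own z axis and vertical below 0.17 rad and contact force between cover and the fingers below 0.1 N), for 0.2 s.
At the end, for the whole second after the job is handed in: The cover stands knob up (within 10 degrees) on the floor inside the tray; the funnel from the table stands upright (within 5 degrees) in the uncovered seat, its foot down on the well's floor (within 5 mm), its axis within 12 mm of the seat's centre; both are released (x of cover_knob in the frame of tray_floor between -0.05 and 0.05 m and y of cover_knob in the frame of tray_floor between -0.06 and 0.06 m and z of cover_knob in the frame of tray_floor below 0.047 m and angle between cover_knob's own z axis and vertical below 0.17 rad and horizontal distance between funnel_mid and seat below 0.012 m and z of funnel_mid in the frame of seat between 0.035 and 0.05 m and angle between funnel_mid's own z axis and vertical below 0.1 rad); the robot touches nothing.
It also fails if it takes over 67 s, if anything falls off the work surface, if the arm or the gripper's body presses on something with over 40 N, if the wrist force passes 120 N, or if a joint passes its speed limit or range.

## Robot

A 6-joint arm with a two-finger parallel gripper is mounted at the origin on the work surface. World frame = base frame: x ahead of the robot, y to its left, z up, the work surface at z = 0. Lengths are in m, angles in rad, forces in N, time in s.
With the tool pointing down it reaches from about 0.35 to 0.875 m from the base axis. Payload 15.5 kg.
Tool frame: the origin (TCP) lies on the centre line of the jaws, within the pads' length; the fingertips stand 8 mm ahead of it and the grasp point (between the pads) lies 11 mm behind it; y points along the fingers, z is the direction in which the jaws open and shut, and the axes are right-handed (so a half turn about y gives the same grasp; the last joint's range is limited). The gripper opens to 85 mm and grips with 20 to 120 N. Pads are 22 mm wide; open, the fingers measure 114 mm over their backs; the gripper's body (76 mm by 85 mm) begins 54 mm behind the grasp point. The pads swing forward as they close: fully open they stand 13 mm farther back than shut.
Start: joints at [1.169, 0.494, 1.345, -0, 1.302, -0.096], TCP at [0.188, 0.596, 0.239] pointing down, gripper open.
Joint ranges: [-2.91, 2.91], [-0.82, 2.16], [0.22, 2.67], [-1.22, 4.37], [0.12, 2.79], [-3.08, 3.08]. Speed limits (rad/s): [1.89, 1.89, 2.57, 3.01, 3.01, 3.01].

## Interface

Orientations are given as [roll, pitch, yaw] about the fixed x, y, z axes, in that order (R = Rz(yaw) Ry(pitch) Rx(roll)).
In Python, from bench import ctrl gives the robot as it stands. The module is installed in compiled form; this text tells all that it offers.
- The arm moves only by the tool arm_command, never from a script. Its argument "deltas" is a list that holds one entry, the list of rows, each a list of 5 numbers: the opening, from -1 (shut) to 1 (fully open), so that 0 is half open, then the shift along the tool's x, y, z in mm, then the turn about the tool's y in rad. A call has exactly 5 rows; each row is the pose to reach, as a shift and turn from the pose commanded when the call began, along the tool's axes at that moment; what a row does not reach only later rows make up. A row lasts 1/12 s, in which the tool goes at most 41.7 mm and 7.16 degrees, less where a joint would pass 70% of its speed; a pose out of reach is approached as far as the arm can. A call with a gripper value outside its range is refused whole. The fingers move at their own pace and stop on an object; the grip force is fixed at half the most. Time passes only in rows, so rows that repeat a pose let the fingers close, or fill a call up. It gives the time, the measured TCP pose, the force and the opening at its end, in the units of the state.
- ctrl.sense(): the state, without advancing time (a new reading comes with each control period).
- ctrl.snapshot(name): name is "scene" or "top" or "wrist"; returns (picture, depth): 480x640x3 uint8, red, green, blue; 480x640 float32, m along the optical axis (not along the pixel's ray), 0 where there is no reading.
- ctrl.get_calibration(name): a dict with "mtx" (3x3 intrinsics, pixels), "R" (3x3) and "t" (3): a world point X has camera coordinates R X + t; the wrist camera has in their place "tool_from_camera" (4x4, takes a point from camera to tool coordinates, whose origin is the TCP and whose axes are the tool frame's). Camera axes: x right, y down, z forward; pixel columns grow to the right and rows downward; lengths in m; the calibration is good to about 2 mm. A picture is of the moment at which its call begins: read the wrist's pose just before it. get_calibration takes no time and is no camera call.
- ctrl.hand_in(): hands the job in, once; it reports no verdict.
The state is a dict: "clock": time; "joints": joint angles; "qvel": joint speeds; "effort": joint torques, N m; "ee_pos": TCP position; "ee_rot": TCP orientation; "contact_force": force on the tool from outside, world axes, zero at the start; "wrist_torque": the same for the moment, N m; "grip_width": opening from 0.0 (shut) to 1.0 (fully open).
Only numpy, scipy, OpenCV 4.12 (cv2) and the standard library are available. Lean on these libraries where they do the work, as an engineer would, in place of code of your own. Each camera call takes 0.05 s, during which the arm holds its last target. There are 200 camera calls.

## Working session

There is one attempt and no reset: what is moved stays moved. The work goes in short steps, Python scripts to look and compute and a tool call to move; the robot and the scene stay as the last step left them, time stands still between calls to the robot, and variables do not carry over. Pictures are saved under pics/ and viewed, about 8 in all and at most 12, crops included, and the job is handed in when it is done.

Besides the shell and the picture viewer there is one more tool, called after "Request:" by a JSON object that holds its "fn" and its "kwargs". arm_command: Moves the arm, as the interface text tells. Its arguments: {"type":"object","properties":{"deltas":{"type":"array","items":{"type":"array","items":{"type":"array","items":{"type":"number"}}}}},"required":["deltas"]}

```bash
mkdir -p pics; python3 - <<'E'
from bench import ctrl
import cv2,numpy as np
s=ctrl.sense();print(s)
for n in("scene","top"):
    p,d=ctrl.snapshot(n);cv2.imwrite(f"pics/{n}0.png",p[...,::-1]);np.save(f"{n}0.npy",d)
    print(n,{k:np.round(v,4).tolist() for k,v in ctrl.get_calibration(n).items()})
print({k:np.round(v,4).tolist() for k,v in ctrl.get_calibration("wrist").items()})
E
```

```text
{'clock': 0.0, 'joints': array([ 1.16947601e+00,  4.94166631e-01,  1.34613479e+00,  1.69144169e-06,
        1.30250376e+00, -9.54978360e-02]), 'qvel': array([ 0.00106586, -0.00034917, -0.00065399,  0.00039623,  0.00051006,
       -0.00049993]), 'effort': array([ 4.15609957e-04, -8.82153082e+01, -3.83887303e+01,  2.84372487e-05,
        9.52878763e-03, -1.03866432e-05]), 'ee_pos': array([0.18803011, 0.59567486, 0.2387093 ]), 'ee_rot': array([-1.57200318e+00,  1.17240859e-04, -3.05823000e-01]), 'contact_force': array([-0.58312953,  0.86067712, -0.22487378]), 'wrist_torque': array([-0.01294367, -0.03098733,  0.01650869]), 'grip_width': 1.0004202552913926}
scene {'mtx': [[541.9734, 0.0, 308.0827], [0.0, 541.9734, 244.9965], [0.0, 0.0, 1.0]], 'R': [[0.1523, 0.9883, -0.0075], [0.8139, -0.1298, -0.5663], [-0.5607, 0.0801, -0.8242]], 't': [-0.0873, -0.3597, 1.4351]}
top {'mtx': [[618.4252, 0.0, 324.5867], [0.0, 618.4252, 239.5612], [0.0, 0.0, 1.0]], 'R': [[0.029, -0.9996, -0.0038], [-0.9983, -0.0288, -0.0498], [0.0496, 0.0052, -0.9988]], 't': [-0.0153, 0.5079, 1.2177]}
{'mtx': [[427.8178, 0.0, 319.6049], [0.0, 427.8178, 239.8494], [0.0, 0.0, 1.0]], 'tool_from_camera': [[0.0004, 0.9633, 0.2683, -0.0694], [0.0, -0.2683, 0.9633, -0.1345], [1.0, -0.0004, -0.0001, -0.0002], [0.0, 0.0, 0.0, 1.0]]}
```

View pics/top0.png

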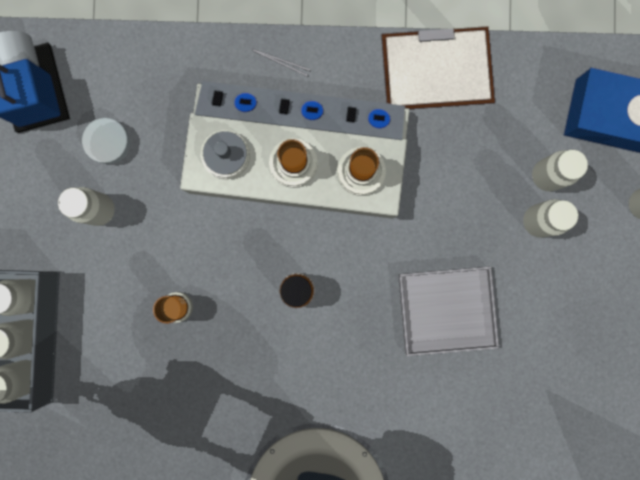

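View pics/scene0.png

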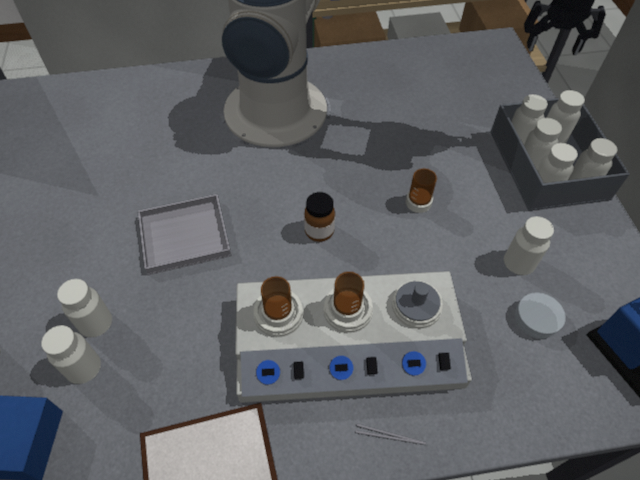

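The top view shows the cover at (224,153), the tray at (450,310) on the −y side, the loose funnel at (172,308) on the +y side, and the jar at (297,290). The scene view agrees.

```bash
cat > h.py <<'E'
import numpy as np,cv2
from scipy.spatial.transform import Rotation as Ro
from bench import ctrl
def cloud(n,d,s=None):
    c=ctrl.get_calibration(n);K=c["mtx"];v,u=np.mgrid[:480,:640]
    P=np.stack([(u-K[0,2])/K[0,0]*d,(v-K[1,2])/K[1,1]*d,d],-1)
    if n=="wrist":
        T=c["tool_from_camera"];P=P@T[:3,:3].T+T[:3,3]
        W=P@Ro.from_euler("xyz",s["ee_rot"]).as_matrix().T+s["ee_pos"]
    else: W=(P-c["t"])@c["R"]
    W[d<=0]=np.nan
    return W
def circ(pts):
    (x,y),r=cv2.minEnclosingCircle(pts[:,:2].astype(np.float32));return np.round([x,y,r],4)
E
python3 - <<'E'
from h import *
for n,boxes in (("top",dict(cover=(190,115,255,185),tray=(395,260,505,360),funnel=(145,285,200,330),f2=(265,130,325,190),f3=(335,140,390,200),jar=(270,265,325,315))),("scene",dict(cover=(385,270,450,330),tray=(130,190,235,280),funnel=(395,160,445,220),f2=(320,265,380,335),f3=(245,265,310,335),jar=(295,185,345,250)))):
    W=cloud(n,np.load(n+"0.npy"))
    print(n,W[240,320])
    for k,(a,b,c,d) in boxes.items():
        p=W[b:d,a:c].reshape(-1,3);p=p[~np.isnan(p).any(1)]
        print(k,"zmax",np.percentile(p[:,2],[50,99,99.9]).round(4))
        rng=dict(cover=[(.128,.15),(.09,.15)],tray=[(.015,.04),(.001,.012)],funnel=[(.075,.1),(.015,.1)],f2=[(.155,.18)],f3=[(.155,.18)],jar=[(.085,.11)])[k]
        for lo,hi in rng:
            q=p[(p[:,2]>lo)&(p[:,2]<hi)]
            if len(q)>3: print("  ",lo,len(q),"med",np.median(q,0).round(4),"mean",q.mean(0).round(4),"circ",circ(q),"rng",np.percentile(q,[2,98],0).round(3).tolist(), cv2.minAreaRect(q[:,:2].astype(np.float32)))
E
```

```text
top [0.5073503  0.00856083 0.00456133]
cover zmax [0.0723 0.14   0.1427]
   0.128 170 med [0.6611 0.1905 0.1386] mean [0.6611 0.1907 0.1384] circ [0.6618 0.191  0.0129] rng [[0.65, 0.18, 0.131], [0.674, 0.203, 0.143]] ((0.661417543888092, 0.19067096710205078), (0.02450578659772873, 0.02435242012143135), 46.89174270629883)
   0.09 1637 med [0.6582 0.1893 0.0969] mean [0.6599 0.1909 0.1012] circ [0.6609 0.1925 0.0448] rng [[0.622, 0.154, 0.091], [0.7, 0.231, 0.141]] ((0.6608213186264038, 0.1925562620162964), (0.08731433749198914, 0.0870458260178566), 16.377300262451172)
tray zmax [0.0032 0.0272 0.0305]
   0.015 885 med [ 0.3673 -0.2588  0.0241] mean [ 0.371  -0.2519  0.0237] circ [ 0.3756 -0.2477  0.1197] rng [[0.289, -0.341, 0.016], [0.461, -0.151, 0.03]] ((0.37500685453414917, -0.2474459409713745), (0.16031692922115326, 0.1811954379081726), 6.419486045837402)
   0.001 7130 med [ 0.3751 -0.2512  0.004 ] mean [ 0.3757 -0.2513  0.0043] circ [ 0.3785 -0.2538  0.1459] rng [[0.285, -0.355, 0.001], [0.468, -0.153, 0.009]] ((0.37658604979515076, -0.25393933057785034), (0.19677461683750153, 0
[... 3318 characters left out ...]
.173]] ((0.6517488360404968, 0.060987409204244614), (0.05206305533647537, 0.05114734172821045), 0.8986658453941345)
f3 zmax [0.0729 0.1707 0.1724]
   0.155 372 med [ 0.6426 -0.0655  0.1661] mean [ 0.6419 -0.0657  0.1651] circ [ 0.6407 -0.0648  0.0273] rng [[0.616, -0.09, 0.155], [0.667, -0.042, 0.172]] ((0.6415760517120361, -0.06556332111358643), (0.05149093270301819, 0.05109608918428421), 38.575889587402344)
jar zmax [0.0022 0.1029 0.1048]
   0.085 575 med [0.4142 0.0498 0.1001] mean [0.4135 0.0498 0.099 ] circ [0.4086 0.0502 0.0305] rng [[0.385, 0.024, 0.087], [0.437, 0.076, 0.103]] ((0.40923598408699036, 0.05004766210913658), (0.0590958371758461, 0.056164588779211044), 14.071514129638672)
```

```bash
cat >> h.py <<'E'
def go(x,y,z,yaw,s=None):
    "total shift (mm) and turn from measured pose to a tool-down pose"
    s=s or ctrl.sense();R=Ro.from_euler("xyz",s["ee_rot"]).as_matrix()
    psi=np.arctan2(-R[0,2],R[1,2])
    print("t",round(s["clock"],2),"pos",s["ee_pos"].round(4),"psi",psi.round(4),"w",round(s["grip_width"],3),"F",s["contact_force"].round(1),"j",s["joints"].round(2))
    print("shift",(R.T@(np.array([x,y,z])-s["ee_pos"])*1000).round(1),"turn",round(psi-yaw,4))
E
echo ok
```

```text
ok
```

Request:
{"fn": "arm_command", "kwargs": {"deltas": [[[1,30,0,-13,0.09],[1,68,0,-29,0.18],[1,106,0,-45,0.28],[1,144,0,-61,0.38],[1,182,0,-77,0.48]]]}}

```text
clock: 0.52
ee_pos: [0.3394, 0.4663, 0.2391]
ee_rot: [-1.571, -0.0, -0.79]
contact_force: [0.9, 0.6, -0.4]
grip_width: 0.998
```

```bash
python3 -c "
from h import *
go(.6615,.191,.24,-1.652)"
```

```text
t 0.52 pos [0.3394 0.4663 0.2391] psi -0.7902 w 0.998 F [ 0.9  0.6 -0.4] j [ 0.84  0.43  1.47 -0.    1.25  0.06]
shift [422.2  -0.9  35.1] turn 0.8618
```

Request:
{"fn": "arm_command", "kwargs": {"deltas": [[[1,40,0,3,0.1],[1,80,0,6,0.2],[1,120,0,10,0.3],[1,160,0,13,0.4],[1,200,0,17,0.5]]]}}

```text
clock: 0.93
ee_pos: [0.493, 0.3366, 0.2391]
ee_rot: [-1.571, -0.0, -1.291]
contact_force: [0.6, 1.3, 1.0]
grip_width: 0.997
```

```bash
python3 -c "
from h import *
go(.6615,.191,.24,-1.652)"
```

```text
t 0.93 pos [0.493  0.3366 0.2391] psi -1.2908 w 0.997 F [0.6 1.3 1. ] j [0.5  0.45 1.42 0.   1.27 0.22]
shift [186.5  -0.9 121.7] turn 0.3612
```

Request:
{"fn": "arm_command", "kwargs": {"deltas": [[[1,34,0,22,0.09],[1,68,0,44,0.18],[1,102,0,66,0.27],[1,136,0,88,0.361],[1,168,0,109,0.361]]]}}

```text
clock: 1.35
ee_pos: [0.645, 0.2058, 0.2389]
ee_rot: [-1.571, -0.0, -1.654]
contact_force: [1.0, 1.2, -0.2]
grip_width: 1.001
```

```bash
python3 - <<'E'
from h import *
go(.6615,.191,.24,-1.652)
s=ctrl.sense();p,d=ctrl.snapshot("wrist");cv2.imwrite("pics/w1.png",p[...,::-1])
W=cloud("wrist",d,s).reshape(-1,3)
m=(abs(W[:,0]-.66)<.05)&(abs(W[:,1]-.19)<.05)
for lo,hi in((.13,.146),(.092,.105)):
    q=W[m&(W[:,2]>lo)&(W[:,2]<hi)];print(lo,len(q),q.mean(0),circ(q) if len(q) else 0)
E
```

```text
t 1.35 pos [0.645  0.2058 0.2389] psi -1.6536 w 1.001 F [ 1.   1.2 -0.2] j [ 0.22  0.57  1.2  -0.    1.37  0.3 ]
shift [13.4 -1.1 17.6] turn -0.0016
0.13 1557 [0.66057905 0.19341338 0.138269  ] [0.6608 0.1922 0.0131]
0.092 9127 [0.66045751 0.1958661  0.09688101] [0.6595 0.1933 0.0442]
```

View pics/w1.png

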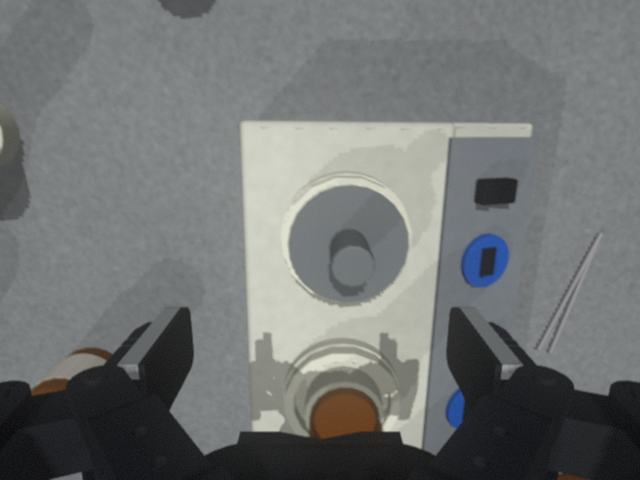

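Request:
{"fn": "arm_command", "kwargs": {"deltas": [[[0.4,12,10,17,0],[0.4,12,40,17,0],[0.4,12,75,17,0],[0.4,12,105,17,0],[0.4,12,125,17,0]]]}}

```text
clock: 1.82
ee_pos: [0.6581, 0.1942, 0.1102]
ee_rot: [-1.575, -0.001, -1.646]
contact_force: [0.8, -0.6, -0.1]
grip_width: 0.7
```

Request:
{"fn": "arm_command", "kwargs": {"deltas": [[[-1,0,0,0,0],[-1,0,0,0,0],[-1,0,0,0,0],[-1,0,0,0,0],[-1,0,0,0,0]]]}}

```text
clock: 2.23
ee_pos: [0.6605, 0.1947, 0.1158]
ee_rot: [-1.569, 0.001, -1.647]
contact_force: [0.5, 0.2, -1.8]
grip_width: 0.287
```

```bash
python3 -c "
from h import *
go(.661,.1925,.114,-1.652)"
```

```text
t 2.23 pos [0.6605 0.1947 0.1158] psi -1.6466 w 0.287 F [ 0.5  0.2 -1.8] j [0.2  0.7  1.3  0.   1.13 0.28]
shift [2.2 1.8 0.6] turn 0.0054
```

Request:
{"fn": "arm_command", "kwargs": {"deltas": [[[-1,0,-15,0,0],[-1,0,-45,0,0],[-1,0,-80,0,0],[-1,0,-115,0,0],[-1,0,-150,0,0]]]}}

```text
clock: 2.65
ee_pos: [0.6596, 0.1945, 0.267]
ee_rot: [-1.57, 0.0, -1.647]
contact_force: [1.0, 0.3, -1.7]
grip_width: 0.289
```

```bash
python3 -c "
from h import *
p,d=ctrl.snapshot('wrist');cv2.imwrite('pics/w2.png',p[::1,:,::-1])
go(.376,-.249,.264,-1.652)"
```

```text
t 2.7 pos [0.6621 0.1951 0.2749] psi -1.6466 w 0.285 F [2.1 0.  7.4] j [ 0.2   0.56  1.13 -0.    1.45  0.28]
shift [ 464.5    6.8 -251.8] turn 0.0054
```

View pics/w2.png

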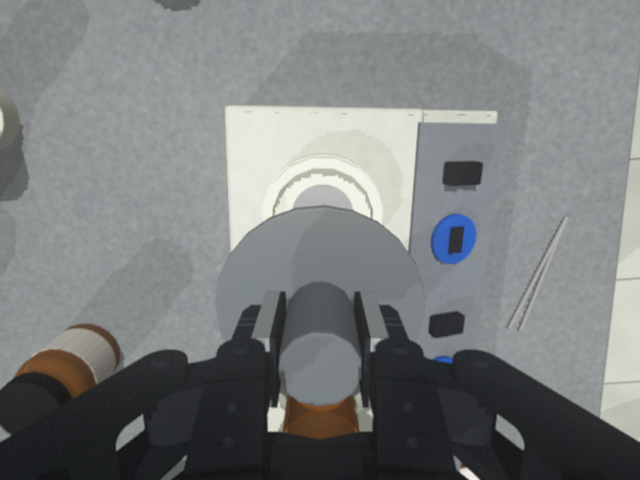

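The cover is held by its knob and the uncovered seat shows at (320,190). I'll carry the cover to the tray next.

Request:
{"fn": "arm_command", "kwargs": {"deltas": [[[-1,20,0,-11,0],[-1,50,0,-27,0],[-1,82,0,-44,0],[-1,115,0,-62,0],[-1,148,0,-80,0]]]}}

```text
clock: 3.12
ee_pos: [0.5677, 0.052, 0.265]
ee_rot: [-1.569, 0.0, -1.646]
contact_force: [0.7, -0.4, -0.9]
grip_width: 0.287
```

Request:
{"fn": "arm_command", "kwargs": {"deltas": [[[-1,33,0,-18,0],[-1,66,0,-36,0],[-1,99,0,-54,0],[-1,132,0,-72,0],[-1,165,0,-90,0]]]}}

```text
clock: 3.53
ee_pos: [0.4654, -0.1059, 0.2651]
ee_rot: [-1.569, -0.001, -1.646]
contact_force: [0.1, -1.3, -1.5]
grip_width: 0.282
```

Request:
{"fn": "arm_command", "kwargs": {"deltas": [[[-1,33,0,-18,0],[-1,66,0,-36,0],[-1,99,0,-54,0],[-1,129,0,-70,0],[-1,152,0,-82,0]]]}}

```text
clock: 3.95
ee_pos: [0.3718, -0.252, 0.2651]
ee_rot: [-1.57, -0.001, -1.648]
contact_force: [0.0, 0.4, -0.7]
grip_width: 0.289
```

```bash
python3 - <<'E'
from h import *
s=ctrl.sense();go(.376,-.249,.038,-1.652,s)
p,d=ctrl.snapshot("wrist");W=cloud("wrist",d,s);cv2.imwrite("pics/w3.png",p[...,::-1])
L=(W-s["ee_pos"])@Ro.from_euler("xyz",s["ee_rot"]).as_matrix()*1000
q=L[(abs(L[...,0])<55)&(abs(L[...,2])<50)&(L[...,1]>5)&(L[...,1]<60)]
h,e=np.histogram(q[:,1],bins=11,range=(5,60));print(h,e)
f=q[(q[:,1]>8)&(q[:,1]<40)];print("flange tool y vs x,z",np.median(f,0), np.linalg.lstsq(np.c_[f[:,0],f[:,2],np.ones(len(f))],f[:,1],rcond=None)[0])
E
```

```text
t 3.95 pos [ 0.3718 -0.252   0.2651] psi -1.6476 w 0.289 F [ 0.   0.4 -0.7] j [-0.73  0.22  1.72 -0.    1.2  -0.65]
shift [ -3.6 227.1   3.7] turn 0.0044
[  374   317 15913   292     0     0     0     0     0     0     0] [ 5. 10. 15. 20. 25. 30. 35. 40. 45. 50. 55. 60.]
flange tool y vs x,z [-15.58547065  18.51140605  -1.45999019] [-1.36958248e-02 -2.35194557e-04  1.81455990e+01]
```

Request:
{"fn": "arm_command", "kwargs": {"deltas": [[[-1,-3,30,4,0],[-1,-3,65,4,0],[-1,-3,100,4,0],[-1,-3,135,4,0],[-1,-3,165,4,0]]]}}

```text
clock: 4.42
ee_pos: [0.3775, -0.2473, 0.0982]
ee_rot: [-1.57, -0.001, -1.647]
contact_force: [0.1, -0.6, -1.1]
grip_width: 0.285
```

Request:
{"fn": "arm_command", "kwargs": {"deltas": [[[-1,0,20,0,0],[-1,0,36,0,0],[-1,0,46,0,0],[-1,0,52,0,0],[-1,0,52,0,0]]]}}

```text
clock: 4.83
ee_pos: [0.3775, -0.2473, 0.0468]
ee_rot: [-1.571, 0.0, -1.647]
contact_force: [0.4, -0.4, -0.4]
grip_width: 0.288
```

```bash
python3 -c "
from h import *
go(.376,-.249,.039,-1.652)"
```

```text
t 4.83 pos [ 0.3775 -0.2473  0.0468] psi -1.6467 w 0.288 F [ 0.4 -0.4 -0.4] j [-0.71  0.58  1.96 -0.    0.61 -0.64]
shift [ 1.8  7.8 -1.3] turn 0.0053
```

Request:
{"fn": "arm_command", "kwargs": {"deltas": [[[-1,0,3,0,0],[-1,0,5,0,0],[-1,0,7,0,0],[-1,0,8,0,0],[-1,0,8,0,0]]]}}

```text
clock: 5.25
ee_pos: [0.3776, -0.2475, 0.0395]
ee_rot: [-1.57, -0.0, -1.647]
contact_force: [0.3, 0.2, -1.3]
grip_width: 0.29
```

Request:
{"fn": "arm_command", "kwargs": {"deltas": [[[-1,0,0,0,0],[-0.2,0,0,0,0],[0.3,0,0,0,0],[0.3,0,0,0,0],[0.3,0,0,0,0]]]}}

```text
clock: 5.67
ee_pos: [0.3775, -0.2474, 0.0394]
ee_rot: [-1.571, -0.0, -1.647]
contact_force: [0.2, -0.1, -0.5]
grip_width: 0.654
```

Request:
{"fn": "arm_command", "kwargs": {"deltas": [[[0.3,0,-10,0,0],[0.3,0,-35,0,0],[0.3,0,-70,0,0],[0.3,0,-110,0,0],[0.3,0,-150,0,0]]]}}

```text
clock: 6.08
ee_pos: [0.3768, -0.2469, 0.1909]
ee_rot: [-1.572, 0.001, -1.647]
contact_force: [1.5, -0.8, -0.5]
grip_width: 0.646
```

```bash
python3 - <<'E'
from h import *
go(.3675,.2885,.19,-1.652)
s=ctrl.sense();p,d=ctrl.snapshot("wrist");cv2.imwrite("pics/w4.png",p[...,::-1])
p,d=ctrl.snapshot("top");cv2.imwrite("pics/t4.png",p[...,::-1]);W=cloud("top",d)
q=W[(W[...,2]>.08)&(W[...,2]<.104)&(abs(W[...,0]-.657)<.06)&(abs(W[...,1]-.192)<.06)];print("holder rim",len(q),circ(q),cv2.minAreaRect(q[:,:2].astype(np.float32)))
q=W[(W[...,2]>.086)&(W[...,2]<.1)&(abs(W[...,0]-.657)<.06)&(abs(W[...,1]-.192)<.06)];print("holder rim",len(q),circ(q))
E
```

```text
t 6.08 pos [ 0.3768 -0.2469  0.1909] psi -1.6468 w 0.646 F [ 1.5 -0.8 -0.5] j [-0.71  0.32  1.82 -0.    1.01 -0.64]
shift [-533.1    1.3  -49.9] turn 0.0052
holder rim 1243 [0.6605 0.1927 0.0462] ((0.6607605218887329, 0.19247367978096008), (0.08973558247089386, 0.08953173458576202), 74.94222259521484)
holder rim 556 [0.661  0.1932 0.0455]
```

View pics/w4.png

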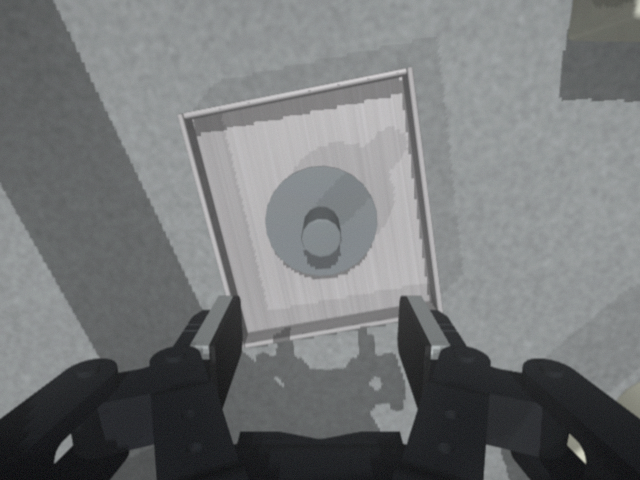

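The cover stands upright in the middle of the tray with its knob at (322,237). The seat centre measures about (0.6607, 0.1927). Next is the funnel.

Request:
{"fn": "arm_command", "kwargs": {"deltas": [[[0.6,-25,0,5,0],[0.8,-57,0,11,0],[1,-90,0,18,0],[1,-125,0,25,0],[1,-160,0,32,0]]]}}

```text
clock: 6.6
ee_pos: [0.4215, -0.0888, 0.1892]
ee_rot: [-1.571, 0.0, -1.648]
contact_force: [0.3, -0.9, -0.1]
grip_width: 1.002
```

Request:
{"fn": "arm_command", "kwargs": {"deltas": [[[1,-34,0,6,0],[1,-68,0,12,0],[1,-102,0,16,0],[1,-136,0,12,0],[1,-170,0,4,0]]]}}

```text
clock: 7.02
ee_pos: [0.4388, 0.0807, 0.1891]
ee_rot: [-1.57, 0.0, -1.647]
contact_force: [0.5, 0.2, -0.4]
grip_width: 0.999
```

Request:
{"fn": "arm_command", "kwargs": {"deltas": [[[1,-34,0,-14,0],[1,-68,0,-29,0],[1,-100,0,-44,0],[1,-125,0,-56,0],[1,-140,0,-64,0]]]}}

```text
clock: 7.43
ee_pos: [0.3838, 0.2257, 0.1891]
ee_rot: [-1.571, 0.0, -1.645]
contact_force: [0.2, -0.6, -1.0]
grip_width: 1.001
```

```bash
python3 - <<'E'
from h import *
go(.3675,.2885,.053,-1.652)
s=ctrl.sense();p,d=ctrl.snapshot("wrist");cv2.imwrite("pics/w5.png",p[...,::-1]);W=cloud("wrist",d,s)
q=W[(W[...,2]>.07)&(W[...,2]<.1)&(abs(W[...,0]-.3675)<.05)&(abs(W[...,1]-.2885)<.05)];print(len(q),q.mean(0),circ(q),cv2.minAreaRect(q[:,:2].astype(np.float32)))
E
```

```text
t 7.43 pos [0.3838 0.2257 0.1891] psi -1.6452 w 1.001 F [ 0.2 -0.6 -1. ] j [0.4  0.31 1.83 0.   1.   0.47]
shift [-61.4 136.1 -20.9] turn 0.0068
2472 [0.36144018 0.28943702 0.0863038 ] [0.3653 0.2888 0.0265] ((0.36522531509399414, 0.2892172038555145), (0.051442500203847885, 0.051094334572553635), 5.376130104064941)
```

View pics/w5.png

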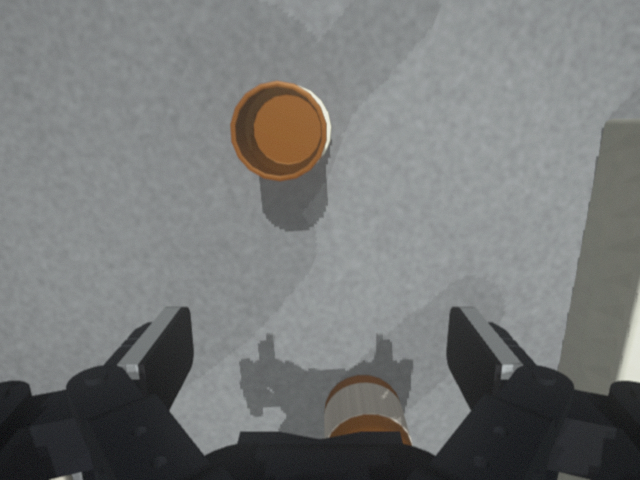

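The funnel's rim is at (281,130), which puts its axis at (0.366, 0.289). I'll align over it, then descend.

Request:
{"fn": "arm_command", "kwargs": {"deltas": [[[1,-30,0,-11,0],[1,-58,10,-21,0],[1,-62,25,-23,0],[1,-62,45,-23,0],[1,-62,70,-23,0]]]}}

```text
clock: 7.9
ee_pos: [0.3671, 0.2879, 0.1191]
ee_rot: [-1.569, 0.001, -1.645]
contact_force: [0.6, -0.1, -1.2]
grip_width: 0.999
```

Request:
{"fn": "arm_command", "kwargs": {"deltas": [[[1,0,20,0,0],[1,0,40,0,0],[1,0,55,0,0],[1,0,63,0,0],[1,0,65,0,0]]]}}

```text
clock: 8.32
ee_pos: [0.3664, 0.2865, 0.0531]
ee_rot: [-1.573, -0.001, -1.647]
contact_force: [-0.1, -0.3, -0.3]
grip_width: 1.002
```

Request:
{"fn": "arm_command", "kwargs": {"deltas": [[[-1,0,0,0,0],[-1,0,0,0,0],[-1,0,0,0,0],[-1,0,0,0,0],[-1,0,0,0,0]]]}}

```text
clock: 8.73
ee_pos: [0.3674, 0.2873, 0.0554]
ee_rot: [-1.569, 0.001, -1.647]
contact_force: [-0.9, -0.0, 8.8]
grip_width: 0.603
```

```bash
python3 -c "
from h import *
go(.3658,.2888,.053,-1.652)"
```

```text
t 8.73 pos [0.3674 0.2873 0.0554] psi -1.6468 w 0.603 F [-0.9 -0.   8.8] j [ 0.54  0.57  1.92 -0.    0.65  0.61]
shift [-1.4  2.4 -1.7] turn 0.0052
```

Request:
{"fn": "arm_command", "kwargs": {"deltas": [[[-1,0,-15,0,0],[-1,0,-45,0,0],[-1,0,-80,0,0],[-1,0,-115,0,0],[-1,0,-140,0,0]]]}}

```text
clock: 9.15
ee_pos: [0.3673, 0.2872, 0.1978]
ee_rot: [-1.568, 0.002, -1.647]
contact_force: [0.3, 1.0, -0.9]
grip_width: 0.602
```

Request:
{"fn": "arm_command", "kwargs": {"deltas": [[[-1,6,0,25,0],[-1,13,0,55,0],[-1,21,0,87,0],[-1,29,0,120,0],[-1,37,0,153,0]]]}}

```text
clock: 9.57
ee_pos: [0.518, 0.2378, 0.1953]
ee_rot: [-1.57, 0.0, -1.647]
contact_force: [0.6, 1.0, -1.1]
grip_width: 0.605
```

Request:
{"fn": "arm_command", "kwargs": {"deltas": [[[-1,8,0,33,0],[-1,16,0,66,0],[-1,24,0,99,0],[-1,31,0,128,0],[-1,35,0,144,0]]]}}

```text
clock: 9.98
ee_pos: [0.6605, 0.1911, 0.1949]
ee_rot: [-1.569, 0.0, -1.648]
contact_force: [-0.5, -0.1, -2.1]
grip_width: 0.603
```

```bash
python3 - <<'E'
from h import *
s=ctrl.sense();go(.6607,.1927,.135,-1.652,s)
p,d=ctrl.snapshot("wrist");cv2.imwrite("pics/w6.png",p[...,::-1])
W=cloud("wrist",d,s);L=(W-s["ee_pos"])@Ro.from_euler("xyz",s["ee_rot"]).as_matrix()*1000
hsv=cv2.cvtColor(p,cv2.COLOR_RGB2HSV);am=(hsv[...,0]<20)&(hsv[...,1]>120)
m=am&(abs(L[...,0])<40)&(abs(L[...,2])<40)&(L[...,1]<30)&(L[...,1]>-60)
q=L[m];print(len(q),"tool y min pct",np.percentile(q[:,1],[0.5,2,5,10]))
for P in (None,):
  p,d=ctrl.snapshot("scene");cv2.imwrite("pics/s6.png",p[150:400,200:520,::-1]);V=cloud("scene",d)
  hs=cv2.cvtColor(p,cv2.COLOR_RGB2HSV);f=(abs(V[...,0]-s["ee_pos"][0])<.06)&(abs(V[...,1]-s["ee_pos"][1])<.05)&(V[...,2]>.105)
  v=V[f];print("lowest z",np.percentile(v[:,2],[0,1,3,5,10]).round(4))
  a=V[f&(V[...,2]<.165)];print(circ(a),a[:,:2].min(0),a[:,:2].max(0))
E
```

```text
t 9.98 pos [0.6605 0.1911 0.1949] psi -1.6481 w 0.603 F [-0.5 -0.1 -2.1] j [ 0.2   0.62  1.23 -0.    1.29  0.27]
shift [-1.6 59.9  0. ] turn 0.0039
28032 tool y min pct [-35.54512657 -35.13945835 -34.73162206 -34.2300842 ]
lowest z [0.1406 0.1546 0.1696 0.2018 0.2733]
[0.6641 0.1909 0.0302] [0.63755764 0.16236281] [0.69357075 0.21595498]
```

View pics/s6.png

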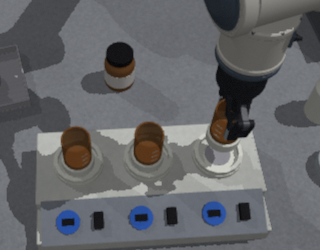

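View pics/w6.png

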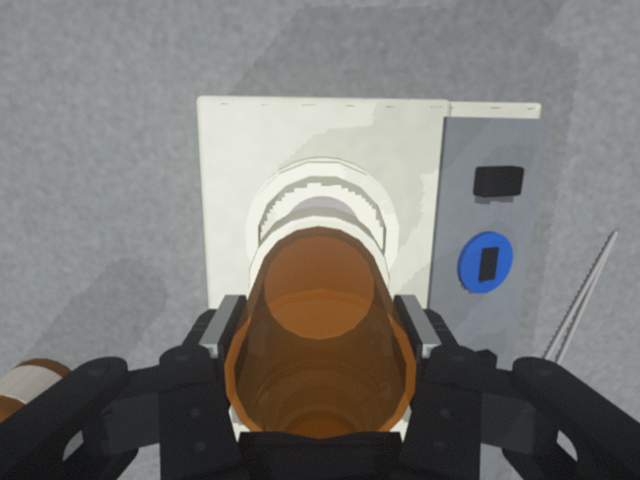

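The funnel hangs level over the open seat. Its foot is 54.5 mm below the TCP, and its axis is within about 2 mm of the seat centre.

Request:
{"fn": "arm_command", "kwargs": {"deltas": [[[-1,0,15,0,0],[-1,0,32,0,0],[-1,0,46,0,0],[-1,0,53,0,0],[-1,0,55,0,0]]]}}

```text
clock: 10.5
ee_pos: [0.6565, 0.1927, 0.1385]
ee_rot: [-1.573, -0.001, -1.646]
contact_force: [-0.7, -0.3, -2.6]
grip_width: 0.603
```

Request:
{"fn": "arm_command", "kwargs": {"deltas": [[[-1,0,2,0,0],[-1,0,3,0,0],[-1,0,4,0,0],[-1,0,5,0,0],[-1,0,5,0,0]]]}}

```text
clock: 10.92
ee_pos: [0.658, 0.1928, 0.1354]
ee_rot: [-1.57, 0.0, -1.647]
contact_force: [-2.4, -0.3, 5.7]
grip_width: 0.604
```

```bash
python3 -c "
from h import *
go(.6607,.1912,.1345,-1.652)"
```

```text
t 10.92 pos [0.658  0.1928 0.1354] psi -1.6467 w 0.604 F [-2.4 -0.3  5.7] j [0.2  0.68 1.29 0.   1.17 0.27]
shift [1.4 0.9 2.8] turn 0.0053
```

Request:
{"fn": "arm_command", "kwargs": {"deltas": [[[0.4,0,0,0,0],[0.6,0,0,0,0],[0.8,0,0,0,0],[0.9,0,0,0,0],[0.9,0,0,0,0]]]}}

```text
clock: 11.33
ee_pos: [0.6577, 0.1927, 0.1343]
ee_rot: [-1.571, 0.0, -1.647]
contact_force: [0.1, 0.3, 0.4]
grip_width: 0.948
```

Request:
{"fn": "arm_command", "kwargs": {"deltas": [[[0.9,0,-8,0,0],[0.9,0,-25,0,0],[0.9,0,-55,0,0],[0.9,0,-95,0,0],[0.9,0,-130,0,0]]]}}

```text
clock: 11.75
ee_pos: [0.6574, 0.1926, 0.2667]
ee_rot: [-1.571, 0.0, -1.647]
contact_force: [0.9, 0.6, 1.7]
grip_width: 0.949
```

Request:
{"fn": "arm_command", "kwargs": {"deltas": [[[0.9,0,0,-30,0],[0.9,0,0,-65,0],[0.9,0,0,-100,0],[0.9,0,0,-130,0],[0.9,0,0,-150,0]]]}}

```text
clock: 12.17
ee_pos: [0.5052, 0.2041, 0.265]
ee_rot: [-1.571, 0.0, -1.646]
contact_force: [0.4, -0.0, 0.0]
grip_width: 0.953
```

```bash
python3 - <<'E'
from h import *
s=ctrl.sense();go(.5,.2,.26,-1.652,s)
for n in("scene","top"):
    p,d=ctrl.snapshot(n);cv2.imwrite(f"pics/{n}9.png",p[:,:,::-1]);W=cloud(n,d)
    def near(x,y,r,lo,hi): return W[(np.hypot(W[...,0]-x,W[...,1]-y)<r)&(W[...,2]>lo)&(W[...,2]<hi)]
    for nm,a in dict(new=(.6607,.1927,.045,.158,.19),f2=(.651,.061,.045,.158,.19),rim=(.6607,.1927,.06,.086,.1),knob=(.377,-.247,.05,.052,.08)).items():
        q=near(*a)
        if len(q)>5: print(n,nm,len(q),circ(q),"z99",np.percentile(q[:,2],[50,90,99]).round(4))
    q=near(.6607,.1927,.045,.15,.19); 
E
```

```text
t 12.17 pos [0.5052 0.2041 0.265 ] psi -1.6464 w 0.953 F [ 0.4 -0.   0. ] j [0.27 0.36 1.51 0.   1.28 0.35]
shift [ 4.5  5.  -4.9] turn 0.0056
scene new 335 [0.6593 0.1941 0.0277] z99 [0.1676 0.1712 0.173 ]
scene f2 322 [0.6512 0.0605 0.0269] z99 [0.1675 0.1711 0.1733]
scene rim 579 [0.663  0.1931 0.0458] z99 [0.0914 0.0949 0.0995]
scene knob 127 [ 0.3793 -0.2488  0.0138] z99 [0.062  0.0644 0.0673]
top new 237 [0.6569 0.1944 0.0264] z99 [0.1686 0.1715 0.1736]
top f2 211 [0.6496 0.0606 0.0263] z99 [0.1686 0.1723 0.1744]
top rim 505 [0.6608 0.1926 0.0451] z99 [0.0908 0.0958 0.0997]
top knob 152 [ 0.3776 -0.2496  0.0133] z99 [0.0625 0.0653 0.0684]
```

View pics/scene9.png

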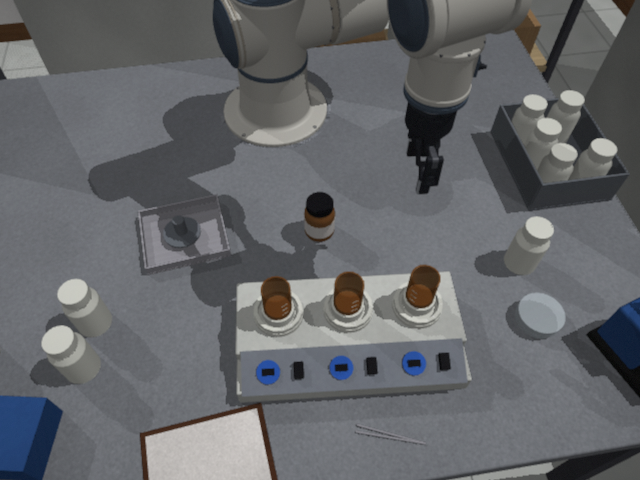

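The funnel at (424,287) is seated level with its neighbours, about 4 mm off the seat centre. The cover at (180,230) stands knob up in the tray, and the gripper is clear.

```bash
python3 -c "
from bench import ctrl
print(ctrl.hand_in())"
```

```text
the job is handed in; nothing more can be done
None
```

I lifted the cover off by its knob and set it down knob up in the tray. Then I moved the loose funnel from the table into the uncovered seat, backed the gripper away and handed the job in at about 12 s on the robot's clock.

- **Cover:** It stands upright within a few millimetres of the tray centre. The knob top measures 0.062–0.063 m above the table, where 0.063 m means the plug is on the tray floor.
- **Funnel:** Its rim is level with the neighbouring funnel's, so the foot is down on the well floor. It looks upright in the picture, but I did not measure its tilt separately. Its axis is about 4 mm from the seat centre (limit 12 mm).
- **Robot:** The gripper is open and touching nothing. The largest force in the readings I took between moves was about 9 N.

The top and scene cameras differed by 2–3 mm in x, which makes no difference at these tolerances. No check failed.

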